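# Roll the instrument housing to the end stop and lift it off

### The arm

A 7-joint arm with a two-finger parallel gripper is mounted at the origin on the work surface. World frame = base frame: x ahead of the robot, y to its left, z up, the work surface at z = 0. Lengths are in m, angles in degrees, forces in N, time in s.
With the tool pointing down it reaches from about 0.35 to 0.9 m from the base axis. Payload 8.1 kg.
Tool frame: the origin (TCP) lies midway between the tips of the shut fingers; the grasp point (between the pads) lies 19 mm behind it; z points along the fingers, y is the line along which they close (so a half turn about z gives the same grasp; the last joint's range is limited). The gripper opens to 92 mm and grips with 3 to 60 N. Pads are 19 mm wide; open, the fingers measure 130 mm over their backs; the gripper's body (75 mm by 190 mm) begins 47 mm behind the grasp point.
Start: joints at [-76.066, 24.895, 1.432, 90.138, -0.665, 64.973, -4.303], TCP at [0.212, 0.588, 0.227] pointing down, gripper open.
Joint ranges: [-149.89, 149.89], [-25.12, 119.58], [-72.63, 75.52], [4.76, 147.25], [-75.54, 255.54], [6.69, 114.76], [-157.13, 157.13]. Speed limits (degrees/s): [127.2, 127.2, 172.46, 172.46, 180, 180, 180].

### API

Orientations are given as [roll, pitch, yaw] about the fixed x, y, z axes, in that order (R = Rz(yaw) Ry(pitch) Rx(roll)).
In Python, from station import bot gives the robot as it stands. The module is installed in compiled form; this text tells all that it offers.
- The arm moves only by the tool arm_command, never from a script. Its argument "deltas" is a list of rows, each an object of numbers: "gripper": the closure, from 0 (fully open) to 1 (shut); "tx", "ty", "tz": the shift along the tool's x, y, z in m; "ax", "ay", "az": the turn, a rotation vector about the tool's x, y, z in rad. A call has 1 to 12 rows; each row is the pose to reach, as a shift and turn from the pose commanded when the call began, along the tool's axes at that moment; what a row does not reach only later rows make up. A row lasts 1/8 s, in which the tool goes at most 62.5 mm and 10.7 degrees, less where a joint would pass 70% of its speed; a pose out of reach is approached as far as the arm can. A call with a gripper value outside its range is refused whole. The fingers move at their own pace and stop on an object; the grip force is fixed at half the most. Time passes only in rows, so rows that repeat a pose let the fingers close. It gives the time, the measured TCP pose, the force, the opening and the grip force at its end, in the units of the state.
- bot.sense(): the state, without advancing time (a new reading comes with each control period).
- bot.get_image(name): name is "scene" or "top"; returns (picture, depth): 400x640x3 uint8, red, green, blue; 400x640 float32, m along the optical axis (not along the pixel's ray), 0 where there is no reading.
- bot.camera_info(name): a dict with "vertical_fov" (degrees; the focal length in pixels is half the picture's height over the tangent of half this angle, whatever the lens; pixels are square), "cx", "cy" (the principal point, pixels), "rvec" (rotation vector, rad) and "tvec" (3), from world to camera coordinates, as OpenCV has them. Camera axes: x right, y down, z forward; pixel columns grow to the right and rows downward; lengths in m; the calibration is good to about 2 mm. A picture is of the moment at which its call begins. camera_info takes no time and is no camera call.
- bot.job_done(): hands the job in; it is judged then, once.
The state is a dict: "clock": time; "joints": joint angles; "joint_vel": joint speeds; "tau": joint torques, N m; "tcp_pos": TCP position; "tool_rot": TCP orientation; "force": force on the tool from outside, world axes, zero at the start; "ft_torque": the same for the moment, N m; "finger_gap": finger opening in m; "grip_force": force on a finger pad.
Only numpy, scipy, OpenCV 4.12 (cv2) and the standard library are available. Lean on these libraries where they do the work, as an engineer would, in place of code of your own. Each camera call takes 0.05 s, during which the arm holds its last target. There are 200 camera calls.

### The job

Push the instrument housing along the free rollers, out of the guide channel, until it presses clearly into the spring of the end stop's rubber bumper, and keep it pressed there for a second: firmly, but do not jam the bumper solid. Then lift the housing off the rollers, lower it (do not drop it) into the shallow grey tray and leave it lying flat in there on its underside. Leave the wrench, the screwdriver and the connector module where they lie.

Things in the scene. Friction and masses are not known exactly. Their poses are not given: they have to be found in the camera images.
- housing: closed aluminium instrument housing, a box 130 mm long (x), 62 wide (y), 60 high (z), 0.45 to 0.85 kg. Origin: centre of its underside. Starts on the rollers in the guide channel, x along the rolling direction; its top is level with the guides and it is longer than grippers open, so there it can only be pushed, e.g. by closed fingers lowered into the channel behind its rear (-x) face.
- track: fixed roller track, 485 mm long. Origin on the bench; x = rolling direction, towards the end stop; z up. Free grey rollers, 22 mm thick, every 28 mm from x = -255 to +165 mm, tops 60 mm above the bench. Rolling the housing takes 2 N or less. Side frames at y = +-43 to +-51 mm, 55 mm high, run the whole length.
- channel_exit (a point): point in the middle of the guide channel's exit, at roller-top height (track x = 0, z = 60 mm). Axes as the track's. The channel runs from here 230 mm back (-x): steel guide plates at y = +-36 to +-40 mm, tops 120 mm above the bench, brackets outside them to y = +-47 mm. Ahead (+x) the sides are open above the frames: there the housing can be gripped across its width.
- stop: fixed end-stop bridge over the track's end, 24 mm thick (x), 112 wide, 110 high. Origin at bench level under its middle (track x = +200 mm); axes as the track's. It carries a sprung rubber bumper that faces the housing.
- bumper_axis (a point): point inside the bridge, 90 mm above the stop's origin, on the axis of the round rubber bumper (32 mm across). The bumper's face, at rest, is 50 to 85 mm ahead (-x) of it: set anew each time, not reported, to be felt. Spring about 0.7 N per mm, 12 mm travel, then solid. Wanted: over 3 N; over 20 N is jamming. Let go, it may push the housing back up to 15 mm.
- tray: fixed shallow open tray of grey plastic, outside 168 mm (x) by 108 mm (y), walls 4 mm thick and 18 mm high, floor 4 mm thick. Origin: centre of its underside on the bench. The housing fits flat with its long side along the tray's x, either way round.
- wrench: plain steel open-ended wrench, 200 mm long, lying on the bench beyond the track; origin under its middle. Leave alone.
- driver: red-handled screwdriver, 170 mm long, lying on the bench beyond the tray; origin under its middle. Leave alone.
- module: small loose aluminium connector module, 60 x 45 x 35 mm with a round 22 mm socket, on the bench beyond the track; origin at the centre of its underside. Leave alone.
Not all that is in view belongs to the job. Leave any blue look-alike of the housing alone.

How it is judged:
By the outcome, as a careful person would: the job done as asked, in the order asked, and still so for the second after the job is handed in, with the robot touching nothing.
It also fails if it takes over 70 s, if anything falls off the work surface, if the arm or the gripper's body presses on something with over 40 N, if the wrist force passes 120 N, or if a joint passes its speed limit or range.

## Working session

There is one attempt and no reset: what is moved stays moved. The work goes in short steps, Python scripts to look and compute and a tool call to move; the robot and the scene stay as the last step left them, time stands still between calls to the robot, and variables do not carry over. Pictures are saved under pics/ and viewed, at most 10 in all, crops included, and the job is handed in when it is done.

Besides the shell and the picture viewer there is one more tool, called after "Call:" as a command line: name --argument value ..., lists and objects as JSON in quotes. arm_command: Moves the arm, as the interface text tells. Its arguments: {"type":"object","properties":{"deltas":{"type":"array"}},"required":["deltas"]}

```bash
mkdir -p pics && cat > h.py <<'E'
import numpy as np, cv2
from station import bot
def cam(n):
    c=bot.camera_info(n); f=200/np.tan(np.radians(c["vertical_fov"])/2)
    R=cv2.Rodrigues(np.array(c["rvec"],float))[0]; return f,c["cx"],c["cy"],R,np.array(c["tvec"],float).ravel()
def cloud(n,d):
    f,cx,cy,R,t=cam(n); v,u=np.mgrid[:400,:640]
    P=np.stack([(u-cx)/f*d,(v-cy)/f*d,d],-1); return (P-t)@R
def grab(n):
    im,d=bot.get_image(n); return im.copy(),d.copy()
E
python3 - <<'E'
from h import *
for n in("scene","top"):
    im,d=grab(n); cv2.imwrite(f"pics/{n}0.png",im[:,:,::-1]); np.savez(f"{n}0.npz",im=im,d=d)
    c=bot.camera_info(n);print(c,-cam(n)[3].T@cam(n)[4],(d>0).mean())
print(bot.sense())
E
```

```text
{'vertical_fov': 55.17714745627129, 'cx': 323.4256577636412, 'cy': 200.90330491816664, 'rvec': array([ 1.56732931,  1.96528812, -0.8330798 ]), 'tvec': array([ 0.16174056, -0.32202392,  1.24809054])} [1.12965988 0.09038202 0.63505043] 0.99577734375
{'vertical_fov': 51.42329795737167, 'cx': 316.53688808713554, 'cy': 202.3616467159973, 'rvec': array([ 2.18363157, -2.14103181,  0.17486182]), 'tvec': array([-0.04282814,  0.60396783,  1.04575957])} [ 0.45675354 -0.00502829  1.11873831] 0.9958984375
{'clock': 0.1, 'joints': array([-76.0671294 ,  24.9328197 ,   1.43039286,  90.18413548,
        -0.66327635,  64.97218648,  -4.3039794 ]), 'joint_vel': array([-0.03115268, -0.06164344, -0.0449802 , -0.15096271, -0.02524157,
        0.06202204,  0.05308166]), 'tau': array([ 1.86972669e-03, -6.69129324e+01,  9.87188034e-01, -3.15144074e+01,
       -6.06259634e-02,  3.74257739e-02,  2.93404946e-05]), 'tcp_pos': array([0.21172679, 0.58756165, 0.22601777]), 'tool_rot': array([-1.79919574e+02,  8.40021884e-03,  1.60184560e+02]), 'force': array([-0.61102135,  0.04310771,  0.20609342]), 'ft_torque': array([0.03990901, 0.06644325, 0.00696142]), 'grip_force': 0.0, 'finger_gap': 0.0918647513943095}
```

View pics/top0.png

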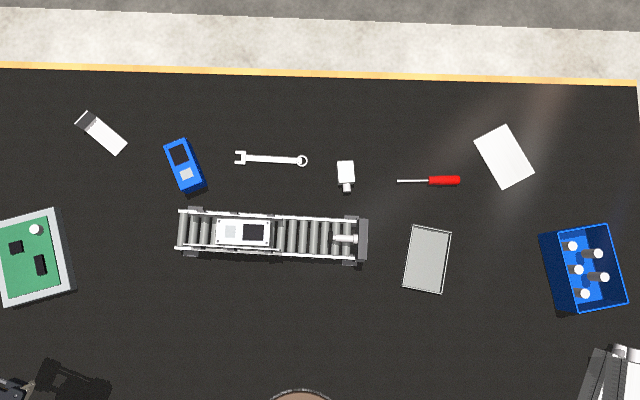

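View pics/scene0.png

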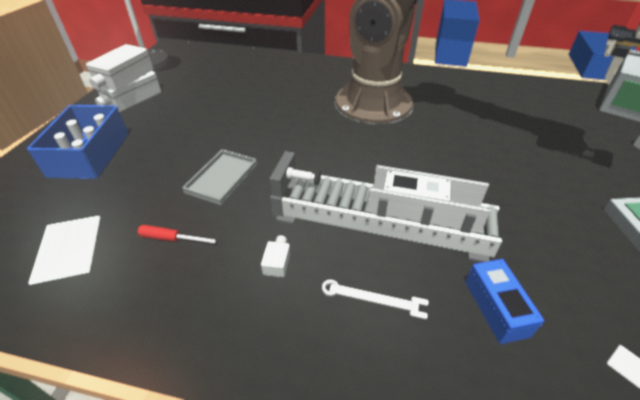

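The top view shows the track from (177,230) to (367,240), with the stop at (362,240) and the bumper at (345,238). The aluminium housing is in the channel at (242,232) and the grey tray at (427,259). The housing's only look-alike is the blue box at (185,167), which I leave alone. The white sheet at (504,156) isn't the tray because it has no walls. Next I measure.

```bash
python3 - <<'E'
from h import *
Z=np.load("top0.npz");im,d=Z["im"],Z["d"];P=cloud("top",d);z=P[...,2]
print("bench z",np.median(z[300:350,200:300]), "dark",im[320,250])
def rect(m,name,z0=None):
    pts=P[m][:,:2]; r=cv2.minAreaRect(pts.astype(np.float32)); 
    print(name,m.sum(),np.round(r[0],4),np.round(r[1],4),round(r[2],2),"z",np.round(np.percentile(P[m][:,2],[5,50,95]),4))
    return r
v,u=np.mgrid[:400,:640]
box=lambda a,b,c,e:(u>=a)&(u<b)&(v>=c)&(v<e)
rect(box(170,375,195,270)&(z>.03)&(z<.2),"track all")
rect(box(350,375,210,270)&(z>.1),"stop top")
rect(box(190,290,200,265)&(z>.108)&(z<.13),"guides+housing top")
rect(box(395,460,220,300)&(z>.010)&(z<.05),"tray rim")
t=box(395,460,220,300)&(im.min(2)>80); rect(t,"tray colour")
t2=box(170,375,195,270)
# housing brightness
h=box(205,285,205,260)&(im.min(2)>205)&(z>.1);rect(h,"bright top")
cv2.imwrite("pics/crop1.png",cv2.resize(im[195:275,165:465,::-1],None,fx=2.66,fy=2.66,interpolation=cv2.INTER_CUBIC))
E
```

```text
bench z 0.0001503408337673472 dark [62 58 56]
track all 6936 [0.5172 0.0858] [0.4825 0.1108] 88.06 z [0.0519 0.0607 0.1217]
stop top 462 [ 0.5081 -0.0806] [0.0994 0.1534] 1.22 z [0.1016 0.1101 0.1136]
guides+housing top 1774 [0.5211 0.1667] [0.2196 0.0802] 87.8 z [0.1165 0.1201 0.1232]
tray rim 427 [ 0.464  -0.3261] [0.1106 0.1684] 79.15 z [0.0108 0.0174 0.0215]
tray colour 2544 [ 0.4903 -0.2016] [0.3733 0.1723] 79.1 z [0.0011 0.0049 0.019 ]
bright top 1229 [0.5178 0.1154] [0.2532 0.0935] 83.38 z [0.1172 0.1201 0.1233]
```

View pics/crop1.png

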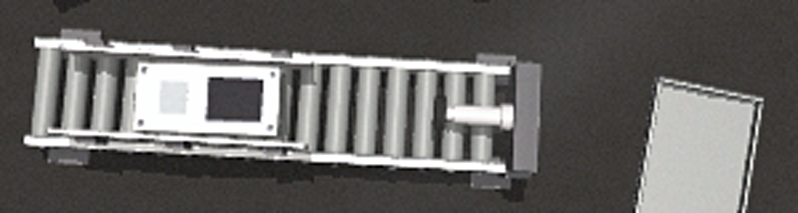

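The crop confirms the aluminium housing with its white top at crop (135–282, 62–135), the bumper rod at (445–512, 115), the dark bridge at (513–540) and the tray on the right. Next: refine the numbers.

```bash
python3 - <<'E'
from h import *
Z=np.load("top0.npz");im,d=Z["im"],Z["d"];P=cloud("top",d);z=P[...,2]
v,u=np.mgrid[:400,:640]
box=lambda a,b,c,e:(u>=a)&(u<b)&(v>=c)&(v<e)
f,cx,cy,R,t=cam("top");C=-R.T@t
def ray(px,h):
    r=R.T@np.array([(px[0]-cx)/f,(px[1]-cy)/f,1]);return C+r*(h-C[2])/r[2]
for yaw in(-91.94,-92.2):
    a=np.radians(yaw);ex=np.array([np.cos(a),np.sin(a)]);ey=np.array([-ex[1],ex[0]])
    o=np.array([.5167,.0518])
    S=(P[...,:2]-o)@np.stack([ex,ey],1)
    def rep(m,n):print(n,m.sum(),"x",np.round(np.percentile(S[m][:,0],[1,50,99]),4),"y",np.round(np.percentile(S[m][:,1],[1,50,99]),4),"z",np.round(np.median(P[m][:,2]),4))
    T=box(165,380,195,275)
    rep(T&(z>.106)&(z<.114)&(S[...,0]>.17),"stop top")
    rep(T&(z>.03)&(z<.2),"all")
    rep(T&(z>.116)&(z<.124)&(abs(S[...,1])<.033),"housing top")
    rep(T&(z>.09)&(z<.115)&(S[...,0]>.05)&(S[...,0]<.18),"bumper")
    for lo in(-.25,-.15,-.05,.05,.15):
        m=T&(z>.045)&(z<.0585)&(S[...,0]>lo)&(S[...,0]<lo+.03)&(abs(S[...,1])>.038)
        p=S[m][:,1];print(lo,"frames",np.round([np.median(p[p>0]),np.median(p[p<0])],4))
k=(im.min(2)>110).astype(np.uint8)*255
for b,h in(((395,460,215,300),.018),):
    m=box(*b)&(k>0);c=max(cv2.findContours(m.astype(np.uint8),0,1)[0],key=cv2.contourArea)
    q=np.array([ray(p[0],h)[:2] for p in c],np.float32);print("tray",cv2.minAreaRect(q))
# housing corners from crop
for p in((135,62),(282,66),(282,135),(135,131)):print(ray((165+p[0]/2.66,195+p[1]/2.66),.12).round(4))
E
```

```text
stop top 391 x [0.1829 0.1945 0.2067] y [-0.0504 -0.0025  0.0468] z 0.1103
all 6936 x [-0.2652 -0.0361  0.2029] y [-0.0517 -0.0018  0.0512] z 0.0607
housing top 1360 x [-0.1588 -0.0952 -0.0317] y [-0.031  -0.0012  0.0296] z 0.1201
bumper 235 x [0.111  0.1431 0.1796] y [-0.0156 -0.0012  0.0138] z 0.0986
-0.25 frames [ 0.0497 -0.0457]
-0.15 frames [ 0.0489 -0.0478]
-0.05 frames [ 0.0505 -0.0485]
0.05 frames [ 0.0458 -0.047 ]
0.15 frames [ 0.0449 -0.0474]
stop top 391 x [0.1831 0.1945 0.2068] y [-0.0495 -0.0016  0.0478] z 0.1103
all 6936 x [-0.2651 -0.0361  0.2029] y [-0.0517 -0.0018  0.0507] z 0.0607
housing top 1358 x [-0.1587 -0.0952 -0.0317] y [-0.0315 -0.0015  0.0293] z 0.1201
bumper 235 x [0.111  0.1431 0.1796] y [-0.015  -0.0006  0.0144] z 0.0986
-0.25 frames [ 0.0491 -0.0468]
-0.15 frames [ 0.0483 -0.0485]
-0.05 frames [ 0.0504 -0.0487]
0.05 frames [ 0.0466 -0.0468]
0.15 frames [ 0.0456 -0.0466]
tray ((0.46435868740081787, -0.32590365409851074), (0.10738303512334824, 0.16780772805213928), 79.44023895263672)
[0.5501 0.2121 0.12  ]
[0.5492 0.0798 0.12  ]
[0.4871 0.0778 0.12  ]
[0.4882 0.209  0.12  ]
```

Call:
arm_command --deltas '[{"gripper": 1, "tx": -0.05, "ty": -0.028, "tz": 0, "ax": 0, "ay": 0, "az": 0.16}, {"gripper": 1, "tx": -0.1, "ty": -0.056, "tz": 0, "ax": 0, "ay": 0, "az": 0.32}, {"gripper": 1, "tx": -0.15, "ty": -0.084, "tz": 0, "ax": 0, "ay": 0, "az": 0.48}, {"gripper": 1, "tx": -0.2, "ty": -0.112, "tz": 0, "ax": 0, "ay": 0, "az": 0.64}, {"gripper": 1, "tx": -0.25, "ty": -0.14, "tz": 0, "ax": 0, "ay": 0, "az": 0.8}, {"gripper": 1, "tx": -0.3, "ty": -0.168, "tz": 0, "ax": 0, "ay": 0, "az": 0.96}, {"gripper": 1, "tx": -0.36, "ty": -0.2, "tz": 0, "ax": 0, "ay": 0, "az": 1.12}, {"gripper": 1, "tx": -0.411, "ty": -0.225, "tz": 0, "ax": 0, "ay": 0, "az": 1.26}, {"gripper": 1, "tx": -0.411, "ty": -0.225, "tz": 0, "ax": 0, "ay": 0, "az": 1.26}, {"gripper": 1, "tx": -0.411, "ty": -0.225, "tz": 0, "ax": 0, "ay": 0, "az": 1.26}, {"gripper": 1, "tx": -0.411, "ty": -0.225, "tz": 0, "ax": 0, "ay": 0, "az": 1.26}]'

```text
clock: 1.48
tcp_pos: [0.5211, 0.2385, 0.2264]
tool_rot: [-179.9, -0.0, 88.2]
force: [-0.2, 1.3, -0.3]
finger_gap: 0.0004
grip_force: 0.0
```

Call:
arm_command --deltas '[{"gripper": 1, "tx": 0, "ty": 0.001, "tz": 0.04, "ax": 0, "ay": 0, "az": 0.003}, {"gripper": 1, "tx": 0, "ty": 0.001, "tz": 0.08, "ax": 0, "ay": 0, "az": 0.003}, {"gripper": 1, "tx": 0, "ty": 0.001, "tz": 0.105, "ax": 0, "ay": 0, "az": 0.003}, {"gripper": 1, "tx": 0, "ty": 0.001, "tz": 0.125, "ax": 0, "ay": 0, "az": 0.003}, {"gripper": 1, "tx": 0, "ty": 0.001, "tz": 0.14, "ax": 0, "ay": 0, "az": 0.003}, {"gripper": 1, "tx": 0, "ty": 0.001, "tz": 0.15, "ax": 0, "ay": 0, "az": 0.003}, {"gripper": 1, "tx": 0, "ty": 0.001, "tz": 0.15, "ax": 0, "ay": 0, "az": 0.003}, {"gripper": 1, "tx": 0, "ty": 0.001, "tz": 0.15, "ax": 0, "ay": 0, "az": 0.003}]'

```text
clock: 2.48
tcp_pos: [0.5237, 0.2372, 0.0774]
tool_rot: [180.0, -0.0, 87.8]
force: [-0.3, 0.1, -0.5]
finger_gap: 0.0006
grip_force: 0.0
```

Call:
arm_command --deltas '[{"gripper": 1, "tx": -0.006, "ty": 0, "tz": 0, "ax": 0, "ay": 0, "az": 0}, {"gripper": 1, "tx": -0.014, "ty": 0, "tz": 0, "ax": 0, "ay": 0, "az": 0}, {"gripper": 1, "tx": -0.022, "ty": 0, "tz": 0, "ax": 0, "ay": 0, "az": 0}, {"gripper": 1, "tx": -0.034, "ty": 0, "tz": 0, "ax": 0, "ay": 0, "az": 0}, {"gripper": 1, "tx": -0.047, "ty": 0, "tz": 0, "ax": 0, "ay": 0, "az": 0}, {"gripper": 1, "tx": -0.06, "ty": -0.001, "tz": 0, "ax": 0, "ay": 0, "az": 0}, {"gripper": 1, "tx": -0.073, "ty": -0.001, "tz": 0, "ax": 0, "ay": 0, "az": 0}, {"gripper": 1, "tx": -0.086, "ty": -0.001, "tz": 0, "ax": 0, "ay": 0, "az": 0}, {"gripper": 1, "tx": -0.098, "ty": -0.001, "tz": 0, "ax": 0, "ay": 0, "az": 0}, {"gripper": 1, "tx": -0.109, "ty": -0.001, "tz": 0, "ax": 0, "ay": 0, "az": 0}, {"gripper": 1, "tx": -0.118, "ty": -0.001, "tz": 0, "ax": 0, "ay": 0, "az": 0}, {"gripper": 1, "tx": -0.125, "ty": -0.001, "tz": 0, "ax": 0, "ay": 0, "az": 0}]'

```text
clock: 3.98
tcp_pos: [0.5174, 0.1115, 0.0767]
tool_rot: [-180.0, 0.0, 87.8]
force: [-0.4, 0.5, 0.7]
finger_gap: 0.0005
grip_force: 0.5
```

Call:
arm_command --deltas '[{"gripper": 1, "tx": -0.006}, {"gripper": 1, "tx": -0.012}, {"gripper": 1, "tx": -0.018}, {"gripper": 1, "tx": -0.022}, {"gripper": 1, "tx": -0.025}, {"gripper": 1, "tx": -0.027}, {"gripper": 1, "tx": -0.027}, {"gripper": 1, "tx": -0.027}]'

```text
invalid input
```

```bash
python3 - <<'E'
from h import *
im,d=grab("top");P=cloud("top",d);z=P[...,2];cv2.imwrite("pics/crop2.png",cv2.resize(im[190:275,170:385,::-1],None,fx=3.5,fy=3.5,interpolation=cv2.INTER_CUBIC))
print({k:bot.sense()[k] for k in("tcp_pos","force","clock")})
E
```

```text
{'tcp_pos': array([0.51736964, 0.11046076, 0.076723  ]), 'force': array([-0.76561072, -1.71731713, -0.29988957]), 'clock': 4.025}
```

View pics/crop2.png

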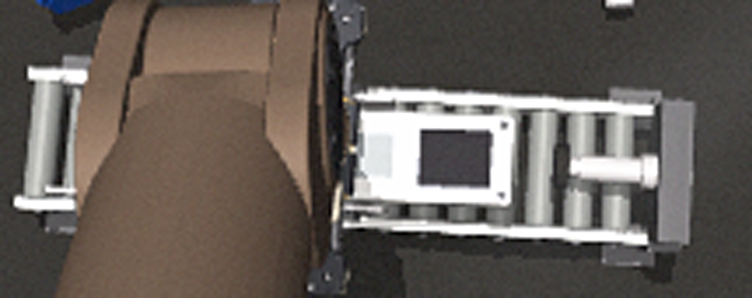

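The crop shows the housing straight between the frames, with its front at (515,155) and the bumper face at about (568,165), so roughly 30 mm remain. The move was refused because its rows need every field.

Call:
arm_command --deltas '[{"gripper": 1, "tx": -0.005, "ty": 0, "tz": 0, "ax": 0, "ay": 0, "az": 0}, {"gripper": 1, "tx": -0.01, "ty": 0, "tz": 0, "ax": 0, "ay": 0, "az": 0}, {"gripper": 1, "tx": -0.015, "ty": 0, "tz": 0, "ax": 0, "ay": 0, "az": 0}, {"gripper": 1, "tx": -0.019, "ty": 0, "tz": 0, "ax": 0, "ay": 0, "az": 0}, {"gripper": 1, "tx": -0.022, "ty": 0, "tz": 0, "ax": 0, "ay": 0, "az": 0}, {"gripper": 1, "tx": -0.025, "ty": 0, "tz": 0, "ax": 0, "ay": 0, "az": 0}, {"gripper": 1, "tx": -0.025, "ty": 0, "tz": 0, "ax": 0, "ay": 0, "az": 0}, {"gripper": 1, "tx": -0.025, "ty": 0, "tz": 0, "ax": 0, "ay": 0, "az": 0}]'

```text
clock: 5.03
tcp_pos: [0.5166, 0.0871, 0.0768]
tool_rot: [180.0, -0.0, 87.8]
force: [0.6, -0.6, -0.1]
finger_gap: 0.0005
grip_force: 0.0
```

```bash
python3 -c "
from h import *
print({k:bot.sense()[k] for k in('tcp_pos','force','clock')})"
```

```text
{'tcp_pos': array([0.51662002, 0.08708809, 0.07675574]), 'force': array([ 0.60437989, -0.56785087, -0.11612753]), 'clock': 5.025}
```

Call:
arm_command --deltas '[{"gripper": 1, "tx": -0.003, "ty": 0, "tz": 0, "ax": 0, "ay": 0, "az": 0}, {"gripper": 1, "tx": -0.006, "ty": 0, "tz": 0, "ax": 0, "ay": 0, "az": 0}, {"gripper": 1, "tx": -0.008, "ty": 0, "tz": 0, "ax": 0, "ay": 0, "az": 0}, {"gripper": 1, "tx": -0.008, "ty": 0, "tz": 0, "ax": 0, "ay": 0, "az": 0}, {"gripper": 1, "tx": -0.008, "ty": 0, "tz": 0, "ax": 0, "ay": 0, "az": 0}]'

```text
clock: 5.65
tcp_pos: [0.5163, 0.0791, 0.0768]
tool_rot: [180.0, -0.0, 87.8]
force: [-0.4, 1.1, -0.7]
finger_gap: 0.0004
grip_force: 0.8
```

Call:
arm_command --deltas '[{"gripper": 1, "tx": -0.0015, "ty": 0, "tz": 0, "ax": 0, "ay": 0, "az": 0}, {"gripper": 1, "tx": -0.003, "ty": 0, "tz": 0, "ax": 0, "ay": 0, "az": 0}, {"gripper": 1, "tx": -0.003, "ty": 0, "tz": 0, "ax": 0, "ay": 0, "az": 0}, {"gripper": 1, "tx": -0.003, "ty": 0, "tz": 0, "ax": 0, "ay": 0, "az": 0}]'

```text
clock: 6.15
tcp_pos: [0.5162, 0.0763, 0.0768]
tool_rot: [180.0, -0.0, 87.8]
force: [1.2, 3.9, 0.9]
finger_gap: 0.0004
grip_force: 2.4
```

Call:
arm_command --deltas '[{"gripper": 1, "tx": -0.001, "ty": 0, "tz": 0, "ax": 0, "ay": 0, "az": 0}, {"gripper": 1, "tx": -0.002, "ty": 0, "tz": 0, "ax": 0, "ay": 0, "az": 0}, {"gripper": 1, "tx": -0.003, "ty": 0, "tz": 0, "ax": 0, "ay": 0, "az": 0}, {"gripper": 1, "tx": -0.003, "ty": 0, "tz": 0, "ax": 0, "ay": 0, "az": 0}, {"gripper": 1, "tx": -0.003, "ty": 0, "tz": 0, "ax": 0, "ay": 0, "az": 0}]'

```text
clock: 6.78
tcp_pos: [0.5162, 0.0737, 0.0768]
tool_rot: [180.0, -0.0, 87.8]
force: [0.9, 6.3, -0.6]
finger_gap: 0.0007
grip_force: 2.9
```

Call:
arm_command --deltas '[{"gripper": 1, "tx": 0, "ty": 0, "tz": 0, "ax": 0, "ay": 0, "az": 0}, {"gripper": 1, "tx": 0, "ty": 0, "tz": 0, "ax": 0, "ay": 0, "az": 0}]'

```text
clock: 7.02
tcp_pos: [0.5162, 0.0737, 0.0768]
tool_rot: [180.0, -0.0, 87.9]
force: [0.9, 5.9, -0.4]
finger_gap: 0.0008
grip_force: 2.9
```

Call:
arm_command --deltas '[{"gripper": 1, "tx": -0.001, "ty": 0, "tz": 0, "ax": 0, "ay": 0, "az": 0}, {"gripper": 1, "tx": -0.001, "ty": 0, "tz": 0, "ax": 0, "ay": 0, "az": 0}, {"gripper": 1, "tx": -0.001, "ty": 0, "tz": 0, "ax": 0, "ay": 0, "az": 0}, {"gripper": 1, "tx": -0.001, "ty": 0, "tz": 0, "ax": 0, "ay": 0, "az": 0}, {"gripper": 1, "tx": -0.001, "ty": 0, "tz": 0, "ax": 0, "ay": 0, "az": 0}, {"gripper": 1, "tx": -0.001, "ty": 0, "tz": 0, "ax": 0, "ay": 0, "az": 0}, {"gripper": 1, "tx": -0.001, "ty": 0, "tz": 0, "ax": 0, "ay": 0, "az": 0}, {"gripper": 1, "tx": -0.001, "ty": 0, "tz": 0, "ax": 0, "ay": 0, "az": 0}, {"gripper": 1, "tx": -0.001, "ty": 0, "tz": 0, "ax": 0, "ay": 0, "az": 0}, {"gripper": 1, "tx": -0.001, "ty": 0, "tz": 0, "ax": 0, "ay": 0, "az": 0}, {"gripper": 1, "tx": -0.001, "ty": 0, "tz": 0, "ax": 0, "ay": 0, "az": 0}, {"gripper": 1, "tx": -0.001, "ty": 0, "tz": 0, "ax": 0, "ay": 0, "az": 0}]'

```text
clock: 8.52
tcp_pos: [0.5162, 0.0729, 0.0768]
tool_rot: [180.0, -0.0, 87.9]
force: [1.0, 6.3, -0.4]
finger_gap: 0.0005
grip_force: 3.2
```

Call:
arm_command --deltas '[{"gripper": 1, "tx": 0.0015, "ty": 0, "tz": 0, "ax": 0, "ay": 0, "az": 0}, {"gripper": 1, "tx": 0.003, "ty": 0, "tz": 0, "ax": 0, "ay": 0, "az": 0}, {"gripper": 1, "tx": 0.0045, "ty": 0, "tz": 0, "ax": 0, "ay": 0, "az": 0}, {"gripper": 1, "tx": 0.006, "ty": 0, "tz": 0, "ax": 0, "ay": 0, "az": 0}, {"gripper": 1, "tx": 0.0075, "ty": 0, "tz": 0, "ax": 0, "ay": 0, "az": 0}, {"gripper": 1, "tx": 0.009, "ty": 0, "tz": 0, "ax": 0, "ay": 0, "az": 0}, {"gripper": 1, "tx": 0.01, "ty": 0, "tz": 0, "ax": 0, "ay": 0, "az": 0}, {"gripper": 1, "tx": 0.01, "ty": 0, "tz": 0, "ax": 0, "ay": 0, "az": 0}, {"gripper": 1, "tx": 0.01, "ty": 0, "tz": 0, "ax": 0, "ay": 0, "az": 0}, {"gripper": 1, "tx": 0.02, "ty": 0, "tz": 0, "ax": 0, "ay": 0, "az": 0}, {"gripper": 1, "tx": 0.03, "ty": 0, "tz": 0, "ax": 0, "ay": 0, "az": 0}, {"gripper": 1, "tx": 0.03, "ty": 0, "tz": 0, "ax": 0, "ay": 0, "az": 0}]'

```text
clock: 10.02
tcp_pos: [0.5171, 0.1037, 0.0767]
tool_rot: [-180.0, -0.0, 87.9]
force: [-0.5, -1.0, 0.0]
finger_gap: 0.0007
grip_force: 0.0
```

Call:
arm_command --deltas '[{"gripper": 1, "tx": 0, "ty": 0, "tz": -0.03, "ax": 0, "ay": 0, "az": 0}, {"gripper": 1, "tx": 0, "ty": 0, "tz": -0.07, "ax": 0, "ay": 0, "az": 0}, {"gripper": 0, "tx": 0.03, "ty": 0, "tz": -0.11, "ax": 0, "ay": 0, "az": 0}, {"gripper": 0, "tx": 0.06, "ty": 0, "tz": -0.13, "ax": 0, "ay": 0, "az": 0}, {"gripper": 0, "tx": 0.08, "ty": 0, "tz": -0.13, "ax": 0, "ay": 0, "az": 0}, {"gripper": 0, "tx": 0.08, "ty": 0, "tz": -0.13, "ax": 0, "ay": 0, "az": 0}, {"gripper": 0, "tx": 0.08, "ty": 0, "tz": -0.13, "ax": 0, "ay": 0, "az": 0}]'

```text
clock: 10.9
tcp_pos: [0.5196, 0.1805, 0.2056]
tool_rot: [-179.9, 0.1, 87.8]
force: [-0.2, 0.4, 0.1]
finger_gap: 0.0461
grip_force: 0.0
```

```bash
python3 - <<'E'
from h import *
im,d=grab("top");P=cloud("top",d);z=P[...,2];cv2.imwrite("pics/crop3.png",cv2.resize(im[190:275,170:385,::-1],None,fx=3.5,fy=3.5,interpolation=cv2.INTER_CUBIC))
a=np.radians(-92);ex=np.array([np.cos(a),np.sin(a)]);ey=np.array([-ex[1],ex[0]])
S=(P[...,:2]-[.5157,.0518])@np.stack([ex,ey],1)
m=(z>.115)&(z<.125)&(abs(S[...,1])<.034)&(S[...,0]>-.06)&(S[...,0]<.13)
print(m.sum(),np.percentile(S[m],[1,50,99],axis=0).round(4),cv2.minAreaRect(P[m][:,:2].astype(np.float32)))
s=bot.sense();print(s["tcp_pos"],s["tool_rot"],s["finger_gap"],s["force"],s["joints"].round(1))
E
```

```text
1374 [[-0.0164 -0.0309]
 [ 0.0466 -0.0009]
 [ 0.11    0.0296]] ((0.5136435031890869, 0.0051407590508461), (0.12994271516799927, 0.061905551701784134), 88.75374603271484)
[0.51976668 0.18031846 0.20578634] [-1.79917302e+02  8.78219135e-02  8.77171691e+01] 0.04982856472764805 [ 0.20439291  0.77904777 -0.34449262] [-42.8  19.7  24.  103.7  -9.2  58.6 -17.5]
```

View pics/crop3.png

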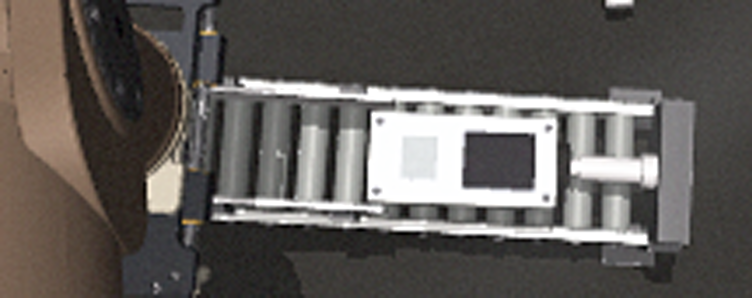

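The crop shows the housing released and clear of the bumper, its top spanning (370–556, 112–205). Its centre measures (0.5136, 0.005), and 130 × 62 mm matches the sizes given.

Call:
arm_command --deltas '[{"gripper": 0, "tx": -0.03, "ty": 0, "tz": 0, "ax": 0, "ay": 0, "az": 0}, {"gripper": 0, "tx": -0.07, "ty": 0, "tz": 0, "ax": 0, "ay": 0, "az": 0}, {"gripper": 0, "tx": -0.11, "ty": 0.001, "tz": 0, "ax": 0, "ay": 0, "az": 0}, {"gripper": 0, "tx": -0.15, "ty": 0.001, "tz": 0, "ax": 0, "ay": 0, "az": 0}, {"gripper": 0, "tx": -0.175, "ty": 0.001, "tz": 0, "ax": 0, "ay": 0, "az": 0}, {"gripper": 0, "tx": -0.175, "ty": 0.001, "tz": 0.02, "ax": 0, "ay": 0, "az": 0}, {"gripper": 0, "tx": -0.175, "ty": 0.001, "tz": 0.05, "ax": 0, "ay": 0, "az": 0}, {"gripper": 0, "tx": -0.175, "ty": 0.001, "tz": 0.065, "ax": 0, "ay": 0, "az": 0}, {"gripper": 0, "tx": -0.175, "ty": 0.001, "tz": 0.065, "ax": 0, "ay": 0, "az": 0}, {"gripper": 0, "tx": -0.175, "ty": 0.001, "tz": 0.065, "ax": 0, "ay": 0, "az": 0}]'

```text
clock: 12.2
tcp_pos: [0.515, 0.0069, 0.1424]
tool_rot: [179.9, -0.0, 87.8]
force: [0.2, 0.5, -0.3]
finger_gap: 0.092
grip_force: 0.0
```

Call:
arm_command --deltas '[{"gripper": 0, "tx": -0.002, "ty": -0.001, "tz": 0.01, "ax": 0, "ay": 0, "az": 0}, {"gripper": 0, "tx": -0.002, "ty": -0.001, "tz": 0.03, "ax": 0, "ay": 0, "az": 0}, {"gripper": 0, "tx": -0.002, "ty": -0.001, "tz": 0.048, "ax": 0, "ay": 0, "az": 0}, {"gripper": 0, "tx": -0.002, "ty": -0.001, "tz": 0.057, "ax": 0, "ay": 0, "az": 0}, {"gripper": 0, "tx": -0.002, "ty": -0.001, "tz": 0.057, "ax": 0, "ay": 0, "az": 0}, {"gripper": 0, "tx": -0.002, "ty": -0.001, "tz": 0.057, "ax": 0, "ay": 0, "az": 0}]'

```text
clock: 12.95
tcp_pos: [0.5139, 0.0051, 0.0853]
tool_rot: [179.9, -0.0, 87.8]
force: [0.0, -0.3, -0.1]
finger_gap: 0.0919
grip_force: 0.0
```

Call:
arm_command --deltas '[{"gripper": 1, "tx": 0, "ty": 0, "tz": 0, "ax": 0, "ay": 0, "az": 0}, {"gripper": 1, "tx": 0, "ty": 0, "tz": 0, "ax": 0, "ay": 0, "az": 0}, {"gripper": 1, "tx": 0, "ty": 0, "tz": 0, "ax": 0, "ay": 0, "az": 0}, {"gripper": 1, "tx": 0, "ty": 0, "tz": 0, "ax": 0, "ay": 0, "az": 0}, {"gripper": 1, "tx": 0, "ty": 0, "tz": 0, "ax": 0, "ay": 0, "az": 0}, {"gripper": 1, "tx": 0, "ty": 0, "tz": 0, "ax": 0, "ay": 0, "az": 0}, {"gripper": 1, "tx": 0, "ty": 0, "tz": 0, "ax": 0, "ay": 0, "az": 0}, {"gripper": 1, "tx": 0, "ty": 0, "tz": 0, "ax": 0, "ay": 0, "az": 0}]'

```text
clock: 13.95
tcp_pos: [0.5133, 0.0052, 0.0849]
tool_rot: [-180.0, -0.0, 87.8]
force: [-1.7, 0.7, 5.0]
finger_gap: 0.062
grip_force: 29.9
```

Call:
arm_command --deltas '[{"gripper": 1, "tx": 0, "ty": 0, "tz": -0.004, "ax": 0, "ay": 0, "az": 0}, {"gripper": 1, "tx": 0, "ty": 0, "tz": -0.012, "ax": 0, "ay": 0, "az": 0}, {"gripper": 1, "tx": 0, "ty": 0, "tz": -0.025, "ax": 0, "ay": 0, "az": 0}, {"gripper": 1, "tx": 0, "ty": 0, "tz": -0.045, "ax": 0, "ay": 0, "az": 0}, {"gripper": 1, "tx": 0, "ty": 0, "tz": -0.065, "ax": 0, "ay": 0, "az": 0}, {"gripper": 1, "tx": 0, "ty": 0, "tz": -0.085, "ax": 0, "ay": 0, "az": 0}, {"gripper": 1, "tx": 0, "ty": 0, "tz": -0.105, "ax": 0, "ay": 0, "az": 0}, {"gripper": 1, "tx": 0, "ty": 0, "tz": -0.12, "ax": 0, "ay": 0, "az": 0}, {"gripper": 1, "tx": 0, "ty": 0, "tz": -0.12, "ax": 0, "ay": 0, "az": 0}, {"gripper": 1, "tx": 0, "ty": 0, "tz": -0.12, "ax": 0, "ay": 0, "az": 0}]'

```text
clock: 15.2
tcp_pos: [0.5129, 0.0052, 0.2042]
tool_rot: [-179.9, 0.0, 87.8]
force: [-0.4, 0.3, -7.5]
finger_gap: 0.0619
grip_force: 29.9
```

```bash
python3 - <<'E'
from h import *
im,d=grab("scene");cv2.imwrite("pics/s4.png",im[80:300,120:560,::-1])
s=bot.sense();print(s["tcp_pos"],s["tool_rot"],s["force"],s["ft_torque"],s["finger_gap"],s["grip_force"],s["joints"].round(1))
from scipy.spatial.transform import Rotation as Ro
R=Ro.from_euler("xyz",s["tool_rot"],degrees=True)
g=np.array([.4644,-.3259,s["tcp_pos"][2]])-s["tcp_pos"]
print("tool shift",R.inv().apply(g).round(4),"rot",(R.inv()*Ro.from_euler("xyz",[180,0,-10.56],degrees=True)).as_rotvec().round(4))
E
```

```text
[0.5127933  0.00515748 0.20397058] [-1.79918962e+02  1.48178960e-02  8.78189286e+01] [-0.19102204 -0.16427211 -8.4960381 ] [-0.06716596  0.09006707 -0.04138607] 0.06186998144862955 29.895992875099182 [-28.4  16.4  27.8 109.   -9.   56.8   1.2]
tool shift [-3.327e-01 -3.580e-02  1.000e-04] rot [-8.000e-04  1.400e-03  1.717e+00]
```

View pics/s4.png

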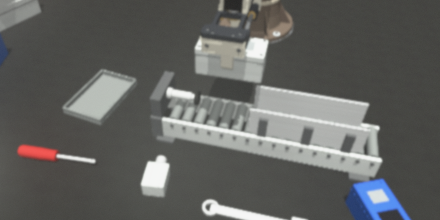

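The crop shows the housing held level at (230,60), clear of the rollers, with the tray at (100,95).

Call:
arm_command --deltas '[{"gripper": 1, "tx": -0.012, "ty": -0.001, "tz": 0, "ax": 0, "ay": 0, "az": 0.06}, {"gripper": 1, "tx": -0.035, "ty": -0.004, "tz": 0, "ax": 0, "ay": 0, "az": 0.18}, {"gripper": 1, "tx": -0.065, "ty": -0.007, "tz": 0, "ax": 0, "ay": 0, "az": 0.34}, {"gripper": 1, "tx": -0.1, "ty": -0.011, "tz": 0, "ax": 0, "ay": 0, "az": 0.51}, {"gripper": 1, "tx": -0.135, "ty": -0.015, "tz": 0, "ax": 0, "ay": 0, "az": 0.69}, {"gripper": 1, "tx": -0.17, "ty": -0.018, "tz": 0, "ax": 0, "ay": 0, "az": 0.87}, {"gripper": 1, "tx": -0.205, "ty": -0.022, "tz": 0, "ax": 0, "ay": 0, "az": 1.05}, {"gripper": 1, "tx": -0.24, "ty": -0.026, "tz": 0, "ax": 0, "ay": 0, "az": 1.23}, {"gripper": 1, "tx": -0.275, "ty": -0.03, "tz": 0, "ax": 0, "ay": 0, "az": 1.41}, {"gripper": 1, "tx": -0.305, "ty": -0.033, "tz": 0, "ax": 0, "ay": 0, "az": 1.56}, {"gripper": 1, "tx": -0.325, "ty": -0.035, "tz": 0, "ax": 0, "ay": 0, "az": 1.67}, {"gripper": 1, "tx": -0.333, "ty": -0.036, "tz": 0, "ax": 0, "ay": 0, "az": 1.717}]'

```text
clock: 16.75
tcp_pos: [0.4636, -0.328, 0.2044]
tool_rot: [179.9, 0.0, -10.9]
force: [-0.3, 1.1, -7.9]
finger_gap: 0.0621
grip_force: 29.9
```

Call:
arm_command --deltas '[{"gripper": 1, "tx": 0, "ty": 0, "tz": 0.03, "ax": 0, "ay": 0, "az": 0}, {"gripper": 1, "tx": 0, "ty": 0, "tz": 0.06, "ax": 0, "ay": 0, "az": 0}, {"gripper": 1, "tx": 0, "ty": 0, "tz": 0.09, "ax": 0, "ay": 0, "az": 0}, {"gripper": 1, "tx": 0, "ty": 0, "tz": 0.11, "ax": 0, "ay": 0, "az": 0}, {"gripper": 1, "tx": 0, "ty": 0, "tz": 0.12, "ax": 0, "ay": 0, "az": 0}, {"gripper": 1, "tx": 0, "ty": 0, "tz": 0.12, "ax": 0, "ay": 0, "az": 0}, {"gripper": 1, "tx": 0, "ty": 0, "tz": 0.12, "ax": 0, "ay": 0, "az": 0}]'

```text
clock: 17.62
tcp_pos: [0.4653, -0.3268, 0.0856]
tool_rot: [180.0, -0.1, -10.6]
force: [-0.3, 0.3, -6.8]
finger_gap: 0.0621
grip_force: 29.9
```

```bash
python3 - <<'E'
from h import *
im,d=grab("scene");cv2.imwrite("pics/s5.png",cv2.resize(im[90:250,120:360,::-1],None,fx=3,fy=3))
s=bot.sense();print(s["tcp_pos"],s["tool_rot"],s["force"],s["finger_gap"],s["grip_force"],s["joints"].round(1))
from scipy.spatial.transform import Rotation as Ro
R=Ro.from_euler("xyz",s["tool_rot"],degrees=True)
g=np.array([.4644,-.3259,.0295])-s["tcp_pos"]
print("tool shift",R.inv().apply(g).round(4),"rot",(R.inv()*Ro.from_euler("xyz",[180,0,-10.56],degrees=True)).as_rotvec().round(4))
E
```

```text
[ 0.46531245 -0.32673944  0.08564776] [ 1.79968861e+02 -8.90229776e-02 -1.05580195e+01] [ 0.18781412  0.27108075 -7.54635811] 0.06189985245030385 29.896086752414703 [ -1.8  35.4  46.7 109.7 -33.7  49.4 -38.1]
tool shift [-0.0011 -0.0007  0.0561] rot [ 0.0005 -0.0016  0.    ]
```

View pics/s5.png

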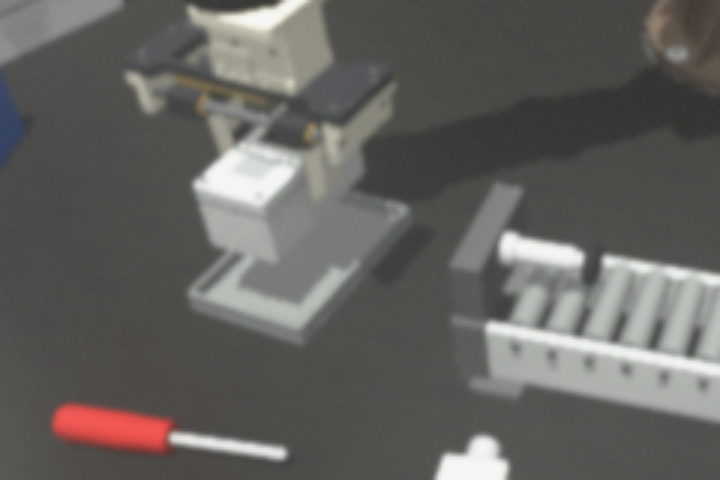

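The crop shows the housing hanging level and parallel over the tray, (190–410, 200–340). Next: lower it.

Call:
arm_command --deltas '[{"gripper": 1, "tx": -0.001, "ty": -0.001, "tz": 0.01, "ax": 0, "ay": 0, "az": 0}, {"gripper": 1, "tx": -0.001, "ty": -0.001, "tz": 0.022, "ax": 0, "ay": 0, "az": 0}, {"gripper": 1, "tx": -0.001, "ty": -0.001, "tz": 0.034, "ax": 0, "ay": 0, "az": 0}, {"gripper": 1, "tx": -0.001, "ty": -0.001, "tz": 0.043, "ax": 0, "ay": 0, "az": 0}, {"gripper": 1, "tx": -0.001, "ty": -0.001, "tz": 0.049, "ax": 0, "ay": 0, "az": 0}, {"gripper": 1, "tx": -0.001, "ty": -0.001, "tz": 0.052, "ax": 0, "ay": 0, "az": 0}, {"gripper": 1, "tx": -0.001, "ty": -0.001, "tz": 0.053, "ax": 0, "ay": 0, "az": 0}, {"gripper": 1, "tx": -0.001, "ty": -0.001, "tz": 0.054, "ax": 0, "ay": 0, "az": 0}, {"gripper": 1, "tx": -0.001, "ty": -0.001, "tz": 0.055, "ax": 0, "ay": 0, "az": 0}, {"gripper": 1, "tx": -0.001, "ty": -0.001, "tz": 0.055, "ax": 0, "ay": 0, "az": 0}]'

```text
clock: 18.92
tcp_pos: [0.464, -0.325, 0.0298]
tool_rot: [-180.0, -0.0, -10.6]
force: [-0.5, -0.8, -7.6]
finger_gap: 0.0618
grip_force: 29.9
```

Call:
arm_command --deltas '[{"gripper": 1, "tx": 0, "ty": 0, "tz": 0.0005, "ax": 0, "ay": 0, "az": 0}, {"gripper": 1, "tx": 0, "ty": 0, "tz": 0.001, "ax": 0, "ay": 0, "az": 0}, {"gripper": 1, "tx": 0, "ty": 0, "tz": 0.001, "ax": 0, "ay": 0, "az": 0}]'

```text
clock: 19.3
tcp_pos: [0.464, -0.325, 0.029]
tool_rot: [-180.0, -0.0, -10.6]
force: [-0.4, 2.0, -1.6]
finger_gap: 0.0617
grip_force: 29.9
```

Call:
arm_command --deltas '[{"gripper": 1, "tx": 0, "ty": 0, "tz": 0.0005, "ax": 0, "ay": 0, "az": 0}, {"gripper": 1, "tx": 0, "ty": 0, "tz": 0.0005, "ax": 0, "ay": 0, "az": 0}, {"gripper": 1, "tx": 0, "ty": 0, "tz": 0.0005, "ax": 0, "ay": 0, "az": 0}]'

```text
clock: 19.68
tcp_pos: [0.464, -0.3251, 0.0289]
tool_rot: [-180.0, -0.0, -10.6]
force: [-3.6, 3.6, 6.8]
finger_gap: 0.0619
grip_force: 29.9
```

It rests on the tray floor. Next: open, then retreat straight up.

Call:
arm_command --deltas '[{"gripper": 0, "tx": 0, "ty": 0, "tz": 0, "ax": 0, "ay": 0, "az": 0}, {"gripper": 0, "tx": 0, "ty": 0, "tz": 0, "ax": 0, "ay": 0, "az": 0}, {"gripper": 0, "tx": 0, "ty": 0, "tz": 0, "ax": 0, "ay": 0, "az": 0}, {"gripper": 0, "tx": 0, "ty": 0, "tz": 0, "ax": 0, "ay": 0, "az": 0}, {"gripper": 0, "tx": 0, "ty": 0, "tz": 0, "ax": 0, "ay": 0, "az": 0}, {"gripper": 0, "tx": 0, "ty": 0, "tz": 0, "ax": 0, "ay": 0, "az": 0}]'

```text
clock: 20.42
tcp_pos: [0.4639, -0.3251, 0.0282]
tool_rot: [180.0, 0.0, -10.6]
force: [-0.8, -0.3, -0.6]
finger_gap: 0.0918
grip_force: 0.0
```

Call:
arm_command --deltas '[{"gripper": 0, "tx": 0, "ty": 0, "tz": -0.02, "ax": 0, "ay": 0, "az": 0}, {"gripper": 0, "tx": 0, "ty": 0, "tz": -0.05, "ax": 0, "ay": 0, "az": 0}, {"gripper": 0, "tx": 0, "ty": 0, "tz": -0.1, "ax": 0, "ay": 0, "az": 0}, {"gripper": 0, "tx": 0, "ty": 0, "tz": -0.15, "ax": 0, "ay": 0, "az": 0}, {"gripper": 0, "tx": 0, "ty": 0, "tz": -0.2, "ax": 0, "ay": 0, "az": 0}, {"gripper": 0, "tx": 0, "ty": 0, "tz": -0.2, "ax": 0, "ay": 0, "az": 0}, {"gripper": 0, "tx": 0, "ty": 0, "tz": -0.2, "ax": 0, "ay": 0, "az": 0}]'

```text
clock: 21.3
tcp_pos: [0.4638, -0.3248, 0.2286]
tool_rot: [-180.0, -0.0, -10.6]
force: [0.0, -0.3, -0.6]
finger_gap: 0.0915
grip_force: 0.0
```

```bash
python3 - <<'E'
from h import *
im,d=grab("scene");P=cloud("scene",d);cv2.imwrite("pics/s6.png",im[:,:,::-1])
m=(np.hypot(P[...,0]-.464,P[...,1]+.326)<.08)&(P[...,2]>.05)&(P[...,2]<.08)
h=P[m];q=h[h[:,2]>.058];A=np.c_[q[:,:2],np.ones(len(q))];print(np.percentile(q[:,2],[5,50,95]).round(4),np.linalg.lstsq(A,q[:,2],rcond=None)[0].round(3),cv2.minAreaRect(q[:,:2].astype(np.float32)))
print(bot.sense()["finger_gap"],bot.sense()["tcp_pos"])
E
```

```text
[0.0605 0.0652 0.0669] [-0.013 -0.025  0.063] ((0.4640437960624695, -0.32459989190101624), (0.0643114522099495, 0.13051991164684296), 80.10668182373047)
0.09141798594637586 [ 0.46353471 -0.32450704  0.2278808 ]
```

View pics/s6.png

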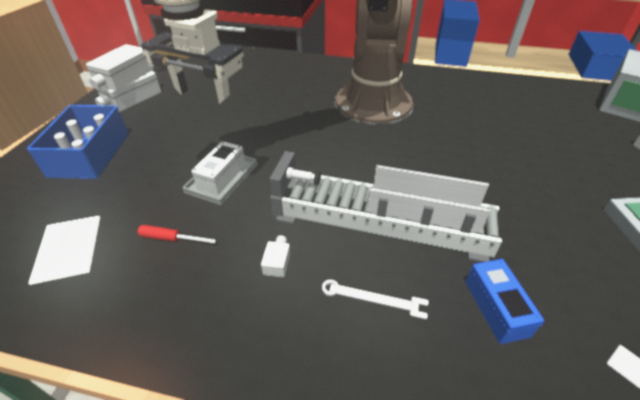

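The housing lies flat in the tray at (218,170) with its top at about 0.065 m. The wrench, driver, module and blue box are unmoved, and the gripper is clear.

```bash
python3 -c "
from station import bot
print(bot.job_done())"
```

```text
the job is handed in; nothing more can be done
None
```

I pressed the housing into the bumper at about 6 N for over 1.5 s, then lifted it off the rollers and lowered it flat into the grey tray; the job was handed in at about 21 s, and the wrench, screwdriver and module were not touched.

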